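# Turn over the leaf of a sweet shop's flip board

## Robot

A 6-joint arm with a two-finger parallel gripper is mounted at the origin on the work surface. World frame = base frame: x ahead of the robot, y to its left, z up, the work surface at z = 0. Lengths are in m, angles in degrees, forces in N, time in s.
With the tool pointing down it reaches from about 0.3 to 0.75 m from the base axis. Payload 8.5 kg.
Tool frame: the origin (TCP) lies at the very end of the fingers, on their centre line; the grasp point (between the pads) lies 19 mm behind it; z points along the fingers, y is the line along which they close (so a half turn about z gives the same grasp; the last joint's range is limited). The gripper opens to 85 mm and grips with 20 to 120 N. Pads are 22 mm wide; open, the fingers measure 114 mm over their backs; the gripper's body (76 mm by 85 mm) begins 54 mm behind the grasp point. The pads swing forward as they close: fully open they stand 13 mm farther back than shut.
Start: joints at [56.018, 21.807, 74.336, -0, 83.858, -12.336], TCP at [0.203, 0.511, 0.231] pointing down, gripper open.
Joint ranges: [-178.18, 178.18], [-50.72, 133.34], [12.68, 142.11], [-81.47, 261.47], [9.98, 163.14], [-165.26, 165.26]. Speed limits (degrees/s): [136.94, 136.94, 180, 180, 180, 180].

## Interface

Orientations are given as [roll, pitch, yaw] about the fixed x, y, z axes, in that order (R = Rz(yaw) Ry(pitch) Rx(roll)).
In Python, from plant import ctrl, snapshot, get_calibration gives the robot as it stands.
- The arm moves only by the shell command python3 -m creep 'ROWS' [OPENING]. ROWS is a JSON object of lists of equal length, an entry for each row: "offset": the shift along the tool's x, y, z in m, a list of three; "turn": the turn about the tool's z in degrees. In form: {"offset": [[x, y, z], ...], "turn": [turn, ...]}. A call has exactly 8 rows; each row is the pose to reach, as a shift and turn from the pose commanded when the call began, along the tool's axes at that moment; what a row does not reach only later rows make up. A row lasts 1/12 s, in which the tool goes at most 41.7 mm and 7.16 degrees, less where a joint would pass 70% of its speed; a pose out of reach is approached as far as the arm can. A call with a gripper value outside its range is refused whole. OPENING is the closure in counts, from 0 (fully open) to 255 (shut), set as the call begins (- or left out, the last holds). The fingers move at their own pace and stop on an object; the grip force is fixed at half the most. Time passes only in rows, so rows that repeat a pose let the fingers close, or fill a call up. It gives the time, the measured TCP pose, the force, the opening and the grip force at its end, in the units of the state.
- ctrl.get_state(): the state, without advancing time (a new reading comes with each control period).
- snapshot(name): name is "side" or "top" or "wrist"; returns the picture (384x512x3 uint8, blue, green, red); there is no depth.
- get_calibration(name): a dict with "intrinsics" (3x3 intrinsics, pixels), "k1" (the pictures are not rectified: a ray, as slopes to the right and down, at radius r is drawn at 1 + k1 r^2 times it, then the intrinsics apply), "rvec" (rotation vector, rad) and "tvec" (3), from world to camera coordinates, as OpenCV has them. Camera axes: x right, y down, z forward; pixel columns grow to the right and rows downward; lengths in m; the calibration is good to about 2 mm. A picture is of the moment at which its call begins: read the wrist's pose just before it. get_calibration takes no time and is no camera call; for the wrist camera it gives the pose at the moment of the call.
- ctrl.close_job(): hands the job in; it is judged then, once.
The state is a dict: "time_s": time; "qpos": joint angles; "joint_vel": joint speeds; "joint_efforts": joint torques, N m; "eef_pos": TCP position; "tcp_rot": TCP orientation; "wrist_force": force on the tool from outside, world axes, zero at the start; "wrist_torque": the same for the moment, N m; "width": opening from 0.0 (shut) to 1.0 (fully open); "grip_force": force on a finger pad.
Only numpy, scipy, OpenCV 4.12 (cv2) and the standard library are available. Lean on these libraries where they do the work, as an engineer would, in place of code of your own. Each camera call takes 0.05 s, during which the arm holds its last target. There are 200 camera calls.

## Task

First gently push the sweets tin off the flip board, so that it stands upright on the bare counter beside it. Then, with a fingertip, turn the board's half-open leaf over its spine and press it down until it lies flat on the side where the tin stood. Pick nothing up, do not press hard, and leave the other goods where they are.

Things in the scene. Friction and masses are not known exactly. Their poses are not given: they have to be found in the camera images.
- board: The flip board, fixed to the counter: a dark wooden base plate 160 mm (its own x) by 290 mm (its own y), 5 mm thick, each half covered by a pale sheet. The origin is the centre of its underside, at counter height. A low spine (steel hinge, up to 13 mm above the counter) runs along its x axis through the middle. The leaf starts on its -y half; the tin starts on its +y half. It is turned up to 0.4 rad from the robot's axes.
- spine (a point): Middle of the hinge line, 8 mm above the counter, at the board's x = y = 0; the hinge line runs along the board's x axis. Its axes are the board's.
- leaf (a joint): Angle of the leaf about the spine in rad: 0 = flat on the -y half, 1.571 = standing upright, 3.142 = flat on the +y half (its stops are 0 and 3.142). It starts half open, at 0.35 to 0.70. The hinge is stiff: the leaf stays where it is left and does not fall by itself; about 3 N near the free edge moves it either way.
- leaf_edge (a point): Middle of the leaf's free edge (mid-thickness), 130 mm from the hinge line. The leaf is a rigid plywood panel with a pale sheet on both faces, 150 mm along the spine, 6 mm thick, 0.13 kg. At the start this edge is 52 to 92 mm above the counter, so a fingertip fits under it from the -y side.
- tin: A closed round steel tin, 60 mm in diameter and 42 mm tall, about 0.18 kg, standing loose on the board's +y half, its centre 80 to 88 mm from the spine. The origin is the centre of its underside: 5 mm above the counter on the board, 0 on the counter. The counter beyond the board's +y edge (145 mm from the spine) is free for at least 80 mm.
- bar_pack: Bystander, not part of the job: a flat wrapped pack 35 x 90 x 22 mm, on the counter just in front of the flip board's robot side. The origin is the centre of its underside.
- sweet_box: Bystander, not part of the job: a small carton 50 x 80 x 38 mm, on the counter just beyond the flip board. The origin is the centre of its underside.
- gum_carton: Bystander, not part of the job: an upright carton 70 x 50 x 90 mm, at the left. The origin is the centre of its underside.
- candy_jar: Bystander, not part of the job: a jar 80 mm across, 130 mm tall, at the right. The origin is the centre of its underside.
- dish: Bystander, not part of the job: an empty white bowl 120 mm across, 40 mm tall, at the left, near the robot. The origin is the centre of its underside.
- scoop: Bystander, not part of the job: a spoon about 190 mm long lying flat, at the right, near the robot. The origin is at its middle.
- lollipops: Bystander, not part of the job: a round wooden block 70 mm across with five lollipops, 120 mm tall, at the right, far. The origin is the centre of its underside.
Not all that is in view belongs to the job. Leave any black look-alike of the tin alone.

How it is judged (in metres and radians):
On the way, in this order (a step that is already met when the one before it is completed fails the run):
1. the tin stands upright on the counter, wholly off the board, while the leaf is still on its first side (height (world z) of tin between -0.003 and 0.0025 m and angle between tin's own z axis and vertical below 0.04 rad and (y of tin in the frame of board above 0.168 m or y of tin in the frame of board below -0.168 m or x of tin in the frame of board above 0.103 m or x of tin in the frame of board below -0.103 m) and value of joint leaf below 1.2 rad), for 0.2 s.
2. the leaf is turned over and lies flat on the other side (value of joint leaf above 3.07 rad), for 0.2 s.
At the end, for the whole second after the job is handed in: The leaf lies flat on the board's +y half (joint above 3.07, i.e. free edge within about 9 mm of flat) and is at rest; the tin stands upright and at rest on the counter, wholly off the board (value of joint leaf above 3.07 rad and velocity of joint leaf between -0.05 and 0.05 rad/s and height (world z) of tin between -0.003 and 0.0025 m and angle between tin's own z axis and vertical below 0.04 rad and (y of tin in the frame of board above 0.168 m or y of tin in the frame of board below -0.168 m or x of tin in the frame of board above 0.103 m or x of tin in the frame of board below -0.103 m) and linear speed of tin below 0.02 m/s); the robot touches nothing.
It fails at once if the tin is lifted more than 15 mm above the board (height (world z) of tin above 0.02 m).
It fails at once if the tin is tipped (angle between tin's own z axis and vertical above 0.5 rad).
It fails at once if the tin is squeezed or struck with more than 20 N (contact force between the fingers and tin above 20 N).
It fails at once if the flip board or its leaf is squeezed or pressed with more than 40 N (contact force between the fingers and board above 40 N).
It fails at once if one of the other goods is moved more than 20 mm (distance of any of bar_pack, sweet_box, gum_carton, candy_jar, dish, scoop, lollipops from where it was at the start of the episode above 0.02 m).
It also fails if it takes over 58 s, if anything falls off the work surface, if the arm or the gripper's body presses on something with over 40 N, if the wrist force passes 120 N, or if a joint passes its speed limit or range.

## Working session

There is one attempt and no reset: what is moved stays moved. The work goes in short steps, Python scripts to look and compute and a shell command to move; the robot and the scene stay as the last step left them, time stands still between calls to the robot, and variables do not carry over. Pictures are saved under pics/ and viewed, at most 10 in all, crops included, and the job is handed in when it is done.

```bash
ls; mkdir -p pics; python3 - <<'E'
from plant import ctrl, snapshot, get_calibration
import cv2
for n in("top","side"):
    cv2.imwrite(f"pics/{n}0.png",snapshot(n)); print(get_calibration(n))
s=ctrl.get_state(); print(s["time_s"],s["eef_pos"],s["tcp_rot"],s["wrist_force"])
E
```

```text
pics
{'intrinsics': array([[443.52975521,   0.        , 262.15425288],
       [  0.        , 443.52975521, 190.14152388],
       [  0.        ,   0.        ,   1.        ]]), 'k1': 0.047819972877872194, 'rvec': array([ 2.20273441, -2.01171758,  0.21529668]), 'tvec': array([-0.06602385,  0.52884313,  1.42806113])}
{'intrinsics': array([[387.68027041,   0.        , 257.5589119 ],
       [  0.        , 387.68027041, 190.82567795],
       [  0.        ,   0.        ,   1.        ]]), 'k1': -0.125832874699684, 'rvec': array([ 2.15878169, -0.30719345,  0.19084086]), 'tvec': array([-0.52572727,  0.12749514,  1.13180478])}
0.1 [0.20274438 0.51098503 0.23077476] [-1.79926535e+02 -1.50413213e-02  1.58351219e+02] [-0.73165742 -0.13755017 -0.3775249 ]
```

View pics/top0.png

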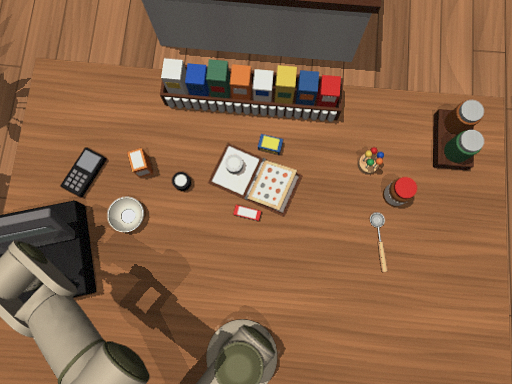

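View pics/side0.png

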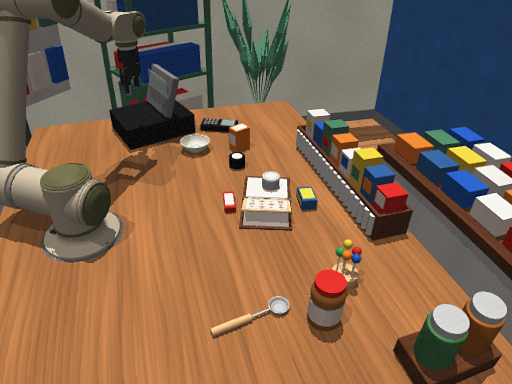

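The board is near (255,178) in the top view, with the tin at (235,163) and the leaf on the right half. The black look-alike is at (181,181). I'll enlarge both views to read the corners.

```bash
python3 - <<'E'
import cv2,numpy as np
a=cv2.imread("pics/top0.png")[130:225,195:315]; b=cv2.imread("pics/side0.png")[160:240,215:325]
cv2.imwrite("pics/topz.png",cv2.resize(a,None,fx=6,fy=6,interpolation=cv2.INTER_CUBIC))
cv2.imwrite("pics/sidez.png",cv2.resize(b,None,fx=7,fy=7,interpolation=cv2.INTER_CUBIC))
E
```

```text
(no output)
```

View pics/topz.png

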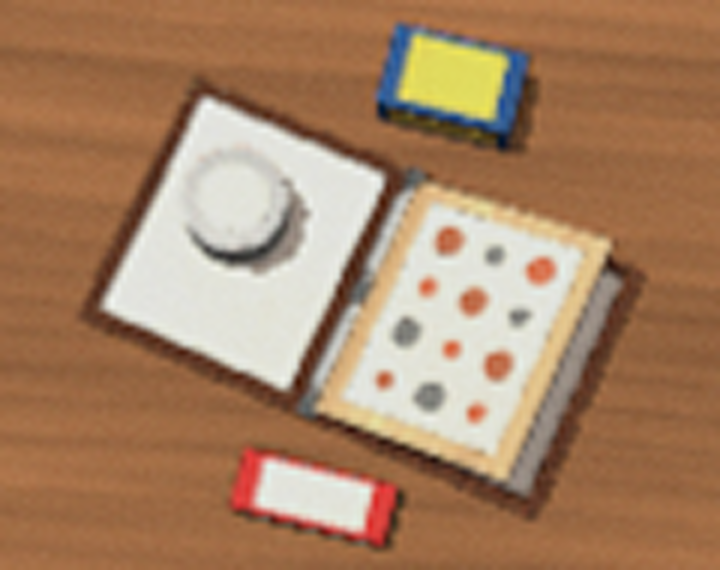

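View pics/sidez.png

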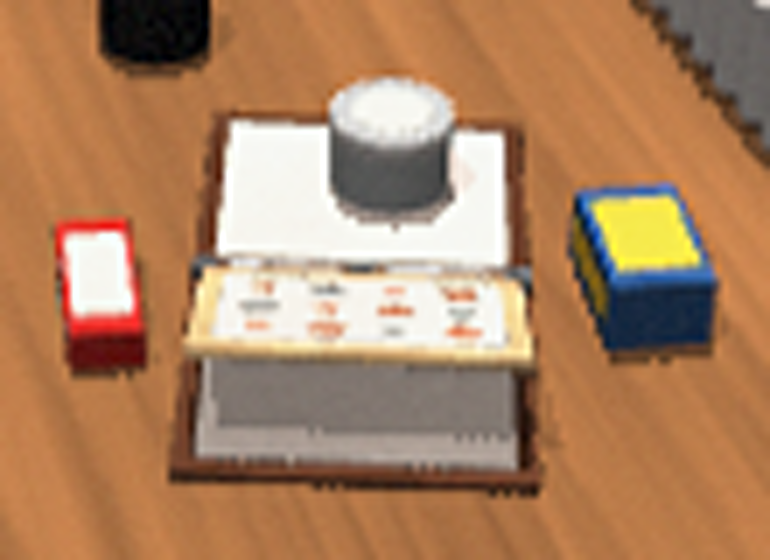

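The top zoom shows board corners at (197,82), (85,315), (535,517) and (640,265), and the tin lid centre at (237,198). The leaf's edge corners are at (610,243) and (505,480). The side zoom agrees with this, so I'll fit the poses from both views.

```bash
cat > h.py <<'E'
import numpy as np,cv2
from scipy.optimize import least_squares
from plant import get_calibration
C={n:get_calibration(n) for n in("top","side")}
def proj(n,P,c=None):
    c=c or C[n]; return cv2.projectPoints(np.asarray(P,float).reshape(-1,3),c["rvec"],c["tvec"],c["intrinsics"],np.array([c["k1"],0,0,0,0]))[0].reshape(-1,2)
def top(u): return (np.array(u,float).reshape(-1,2)+.5)/6-.5+[195,130]
def side(u): return (np.array(u,float).reshape(-1,2)+.5)/7-.5+[215,160]
def B2W(p,b):
    c,s=np.cos(b[2]),np.sin(b[2]); p=np.asarray(p,float).reshape(-1,3)
    return np.c_[b[0]+c*p[:,0]-s*p[:,1], b[1]+s*p[:,0]+c*p[:,1], p[:,2]]
E
python3 - <<'E'
from h import *
bc=[[.08,.145,.005],[-.08,.145,.005],[-.08,-.145,.005],[.08,-.145,.005]]
T=top([[197,82],[85,315],[535,517],[640,265]]); S=side([[525,120],[215,112],[170,480],[540,490]])
bcS=[[.08,.145,.005],[-.08,.145,.005],[-.08,-.145,.0],[.08,-.145,.0]]
lt=top([[610,243],[505,480]]); ls=side([[533,358],[185,350]])
tt=top([237,196]); ts=side([392,110])
def f(v):
    b=v[:3];th=v[3]; r=[proj("top",B2W(bc,b))-T, proj("side",B2W(bcS,b))-S]
    e=np.array([[x,-.13*np.cos(th)-.003*np.sin(th)*-1*-1*-1, .008+.13*np.sin(th)+.003*np.cos(th)] for x in(.075,-.075)])
    r+=[proj("top",B2W(e,b))-lt, proj("side",B2W(e,b))-ls]
    t=B2W([[v[4],v[5],.047]],b); r+=[proj("top",t)-tt,proj("side",t)-ts]
    return np.concatenate(r).ravel()
s=least_squares(f,[.5,0,-.4,.5,0,.085],loss="soft_l1"); print(s.x.round(4)); print(f(s.x).reshape(-1,2).round(1).tolist())
b=s.x[:3]; print("tin",B2W([[s.x[4],s.x[5],.005]],b))
np.save("b.npy",s.x)
def ray(n,uv,z):
    g=lambda p:(proj(n,[[p[0],p[1],z]])-uv).ravel(); return least_squares(g,[.5,0]).x
def inb(w): c,sn=np.cos(b[2]),np.sin(b[2]); d=w-b[:2]; return np.array([c*d[0]+sn*d[1],-sn*d[0]+c*d[1]])
for nm,uv,z in [("black",[181,180],.042),("box",top([455,77]),.038),("bar",top([313,495]),.022)]:
    w=ray("top",uv,z);print(nm,w,inb(w))
E
```

```text
[ 0.5831  0.0126 -0.3311  0.3443  0.0126  0.0835]
[[-0.8, -1.4], [-1.7, -0.1], [-0.1, 0.1], [0.8, 0.7], [-0.5, 0.7], [-0.4, 0.1], [-0.1, 0.3], [0.0, 1.0], [0.1, -0.7], [-0.2, -0.2], [0.4, 0.6], [-0.1, -0.2], [-0.4, 0.1], [0.2, 0.7]]
tin [[0.6221475  0.08746525 0.005     ]]
black [0.54544524 0.2589168 ] [-0.11572099  0.22069648]
box [ 0.70712301 -0.03094553] [ 0.1314118  -0.00085544]
bar [0.45934755 0.02767546] [-0.12196174 -0.02597419]
```

```bash
cat > g.py <<'E'
import sys; from h import *; from plant import ctrl
from scipy.spatial.transform import Rotation as R
b=np.load("b.npy")[:3]; s=ctrl.get_state(); Rm=R.from_euler("xyz",s["tcp_rot"],degrees=True).as_matrix(); p=np.array(s["eef_pos"])
c,sn=np.cos(b[2]),np.sin(b[2]); d=p[:2]-b[:2]
print("t",round(s["time_s"],2),"board xyz mm",np.round(1000*np.array([c*d[0]+sn*d[1],-sn*d[0]+c*d[1],p[2]]),1),"rot",np.round(s["tcp_rot"],2),"F",np.round(s["wrist_force"],1))
if len(sys.argv)>3:
    t=B2W([[float(a) for a in sys.argv[1:4]]],b)[0]; print("offset",np.round(Rm.T@(t-p),4),"turn",round((s["tcp_rot"][2]-71.03+180)%360-180,2))
E
python3 g.py .0126 .022 .10
```

```text
t 0.1 board xyz mm [-521.8  347.7  230.8] rot [-1.7993e+02 -2.0000e-02  1.5835e+02] F [-0.7 -0.1 -0.4]
offset [-0.549  -0.3002  0.131 ] turn 87.32
```

```bash
python3 -m creep '{"offset":[[-0.02,-0.011,0],[-0.053,-0.029,0],[-0.088,-0.048,0],[-0.123,-0.067,0],[-0.158,-0.086,0],[-0.193,-0.105,0],[-0.228,-0.124,0],[-0.26,-0.142,0]],"turn":[6,12,18,24,30,36,42,48]}' 140; python3 g.py .0126 .022 .12
```

```text
time_s: 0.77
eef_pos: [0.3931, 0.2814, 0.2312]
tcp_rot: [-180.0, 0.0, 110.0]
wrist_force: [1.1, 1.1, -0.2]
width: 0.453
grip_force: 0.0
t 0.77 board xyz mm [-267.1  192.4  231.2] rot [-1.7998e+02  1.0000e-02  1.1004e+02] F [ 1.1  1.1 -0.2]
offset [-0.3085  0.1101  0.1111] turn 39.01
```

```bash
python3 -m creep '{"offset":[[-0.036,0.013,0],[-0.074,0.026,0],[-0.112,0.04,0.01],[-0.15,0.054,0.03],[-0.188,0.068,0.05],[-0.226,0.082,0.07],[-0.264,0.096,0.09],[-0.29,0.104,0.1]],"turn":[6,12,18,24,30,35,39,39]}'; python3 g.py .0126 .022 .06
```

```text
time_s: 1.43
eef_pos: [0.5903, 0.0471, 0.1301]
tcp_rot: [-179.9, 0.0, 71.1]
wrist_force: [0.8, -0.3, -0.7]
width: 0.453
grip_force: 0.0
t 1.43 board xyz mm [ -4.4  34.9 130.1] rot [-1.7991e+02  1.0000e-02  7.1140e+01] F [ 0.8 -0.3 -0.7]
offset [-0.013   0.0171  0.0701] turn 0.11
```

```bash
python3 -m creep '{"offset":[[-0.005,0.006,0],[-0.01,0.012,0.01],[-0.013,0.017,0.025],[-0.013,0.017,0.04],[-0.013,0.017,0.055],[-0.013,0.017,0.065],[-0.013,0.017,0.07],[-0.013,0.017,0.07]],"turn":[0,0,0,0,0,0,0,0]}'; python3 - <<'E'
from plant import snapshot
import cv2
a=snapshot("side")[130:240,195:345];b=snapshot("wrist")
cv2.imwrite("pics/s1.png",cv2.resize(a,None,fx=5,fy=5,interpolation=cv2.INTER_CUBIC))
E
python3 g.py .0126 .022 .012
```

```text
time_s: 2.1
eef_pos: [0.6011, 0.0314, 0.0611]
tcp_rot: [-179.9, 0.0, 71.4]
wrist_force: [0.2, -0.3, -0.2]
width: 0.453
grip_force: 0.0
t 2.2 board xyz mm [11.8 23.6 62.5] rot [ 1.7995e+02 -1.0000e-02  7.1390e+01] F [ 0.7 -0.3 -0.6]
offset [-0.0017  0.0008  0.0505] turn 0.36
```

View pics/s1.png

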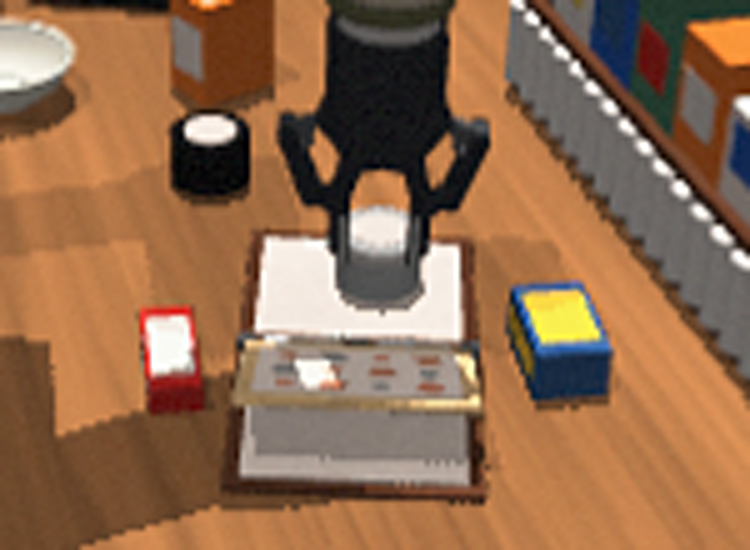

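The side view shows the tin at (378,260) between the two fingers, with the leaf and the bystanders untouched. I'll check where the tips should project.

```bash
python3 - <<'E'
from h import *
b=np.load("b.npy")[:3]
q=B2W([[-.02,.034,.062],[.045,.034,.062],[.0126,.0235,.062],[.0126,.0835,.047]],b)
print((proj("side",q)-[195,130])*5)
E
```

```text
[[329.77888287 248.85258033]
 [428.11324532 252.63579866]
 [378.94813166 259.44744836]
 [378.83999567 229.84810276]]
```

The tips project to where they appear, in front of the tin. Descending.

```bash
python3 -m creep '{"offset":[[0,0,0.006],[0,0,0.014],[0,0,0.022],[0,0,0.03],[0,0,0.038],[0,0,0.044],[0,0,0.047],[0,0,0.047]],"turn":[0,0,0,0,0,0,0,0]}'; python3 g.py .0126 .18 .012
```

```text
time_s: 2.87
eef_pos: [0.6014, 0.0308, 0.0139]
tcp_rot: [-179.9, 0.0, 71.4]
wrist_force: [0.9, -0.1, -0.2]
width: 0.451
grip_force: 0.0
t 2.87 board xyz mm [11.3 23.1 13.9] rot [-1.7991e+02  2.0000e-02  7.1350e+01] F [ 0.9 -0.1 -0.2]
offset [0.1568 0.0022 0.0018] turn 0.32
```

```bash
python3 -m creep '{"offset":[[0.003,0,0],[0.006,0,0],[0.009,0,0],[0.012,0,0],[0.015,0,0],[0.018,0,0],[0.021,0,0],[0.024,0,0]],"turn":[0,0,0,0,0,0,0,0]}'; python3 -m creep '{"offset":[[0.002,0,0],[0.004,0,0],[0.006,0,0],[0.009,0,0],[0.012,0,0],[0.015,0,0],[0.018,0,0],[0.021,0,0]],"turn":[0,0,0,0,0,0,0,0]}'; python3 -m creep '{"offset":[[0.003,0,0],[0.006,0,0],[0.009,0,0],[0.012,0,0],[0.015,0,0],[0.018,0,0],[0.021,0,0],[0.024,0,0]],"turn":[0,0,0,0,0,0,0,0]}'; python3 g.py .0126 .1635 .012
```

```text
time_s: 3.53
eef_pos: [0.6095, 0.0539, 0.0148]
tcp_rot: [180.0, -0.0, 71.4]
wrist_force: [0.2, -0.6, 0.3]
width: 0.45
grip_force: 0.0
time_s: 4.2
eef_pos: [0.6162, 0.0737, 0.0148]
tcp_rot: [-180.0, 0.0, 71.4]
wrist_force: [-0.7, -1.1, -0.6]
width: 0.452
grip_force: 0.7
time_s: 4.87
eef_pos: [0.6239, 0.0964, 0.0148]
tcp_rot: [180.0, 0.0, 71.4]
wrist_force: [-0.4, -1.6, 0.8]
width: 0.449
grip_force: 0.7
t 4.87 board xyz mm [11.3 92.5 14.8] rot [180.     0.    71.35] F [-0.4 -1.6  0.8]
offset [0.071  0.0017 0.0028] turn 0.32
```

```bash
python3 -m creep '{"offset":[[0.0025,0,0],[0.005,0,0],[0.0075,0,0],[0.01,0,0],[0.0125,0,0],[0.015,0,0],[0.0175,0,0],[0.02,0,0]],"turn":[0,0,0,0,0,0,0,0]}'; python3 -m creep '{"offset":[[0.0025,0,0],[0.005,0,0],[0.0075,0,0],[0.01,0,0],[0.0125,0,0],[0.015,0,0],[0.0175,0,0],[0.02,0,0]],"turn":[0,0,0,0,0,0,0,0]}'; python3 -m creep '{"offset":[[0.0025,0,0],[0.005,0,0],[0.0075,0,0],[0.01,0,0],[0.0125,0,0],[0.015,0,0],[0.0175,0,0],[0.02,0,0]],"turn":[0,0,0,0,0,0,0,0]}'; python3 -m creep '{"offset":[[0.0025,0,0],[0.005,0,0],[0.0075,0,0],[0.01,0,0],[0.012,0,0],[0.012,0,0],[0.012,0,0],[0.012,0,0]],"turn":[0,0,0,0,0,0,0,0]}';  python3 g.py .0126 .1635 .012
python3 - <<'E'
from plant import snapshot
import cv2,numpy as np
a=snapshot("side")[130:240,195:325];b=snapshot("top")[130:225,175:305]
f=lambda i:cv2.resize(i,(650,290),interpolation=cv2.INTER_CUBIC)
f=lambda i:cv2.resize(i,None,fx=3,fy=3,interpolation=cv2.INTER_CUBIC)[:285]
cv2.imwrite("pics/s2.png",np.hstack([f(a),f(b)]))
E
```

```text
time_s: 5.53
eef_pos: [0.6303, 0.1152, 0.015]
tcp_rot: [180.0, 0.0, 71.4]
wrist_force: [-0.9, -1.8, 1.5]
width: 0.451
grip_force: 1.6
time_s: 6.2
eef_pos: [0.6366, 0.1344, 0.0147]
tcp_rot: [-180.0, 0.0, 71.4]
wrist_force: [0.6, -0.8, -0.4]
width: 0.452
grip_force: 0.5
time_s: 6.87
eef_pos: [0.6431, 0.1532, 0.0148]
tcp_rot: [180.0, 0.0, 71.4]
wrist_force: [-0.3, -2.0, -0.6]
width: 0.453
grip_force: 0.8
time_s: 7.53
eef_pos: [0.6469, 0.1644, 0.0149]
tcp_rot: [180.0, -0.0, 71.4]
wrist_force: [-0.5, -0.7, 0.6]
width: 0.45
grip_force: 0.0
t 7.53 board xyz mm [ 10.9 164.3  14.9] rot [ 1.7999e+02 -1.0000e-02  7.1350e+01] F [-0.5 -0.7  0.6]
offset [-0.0008  0.0017  0.0029] turn 0.32
```

View pics/s2.png

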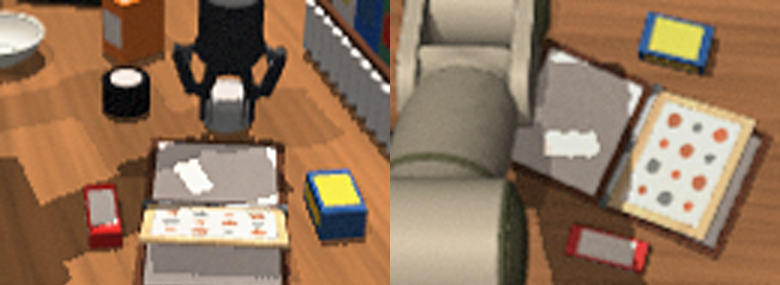

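The tin at (228,105) stands clear of the board's far edge (about row 140), and the leaf hasn't moved. Backing off, rising and closing the fingers.

```bash
python3 -m creep '{"offset":[[-0.004,0,0],[-0.012,0,0],[-0.02,0,-0.005],[-0.03,0,-0.02],[-0.045,0,-0.045],[-0.065,0,-0.075],[-0.09,0,-0.105],[-0.12,0,-0.13]],"turn":[0,0,0,0,0,0,0,0]}'; python3 -m creep '{"offset":[[-0.035,-0.002,-0.025],[-0.07,-0.004,-0.05],[-0.105,-0.006,-0.05],[-0.14,-0.008,-0.05],[-0.17,-0.01,-0.05],[-0.195,-0.012,-0.05],[-0.21,-0.012,-0.05],[-0.21,-0.012,-0.05]],"turn":[0,0,0,0,0,0,0,0]}' 255;  python3 g.py 0 -.165 .02
python3 - <<'E'
from plant import snapshot
import cv2,numpy as np
a=snapshot("side")[110:240,195:325];b=snapshot("top")[110:240,175:305]
f=lambda i:cv2.resize(i,None,fx=3,fy=3,interpolation=cv2.INTER_CUBIC)
cv2.imwrite("pics/s3.png",np.hstack([f(a),f(b)]))
E
```

```text
time_s: 8.3
eef_pos: [0.608, 0.0497, 0.1473]
tcp_rot: [179.9, -0.0, 71.4]
wrist_force: [0.6, 0.1, 0.7]
width: 0.451
grip_force: 0.0
time_s: 8.97
eef_pos: [0.5285, -0.1475, 0.1952]
tcp_rot: [180.0, 0.0, 71.1]
wrist_force: [-0.5, 0.6, -0.3]
width: 0.0
grip_force: 0.0
t 8.97 board xyz mm [   0.4 -169.2  195.2] rot [1.7998e+02 4.0000e-02 7.1120e+01] F [-0.5  0.6 -0.3]
offset [ 0.0043 -0.0005  0.1752] turn 0.09
```

View pics/s3.png

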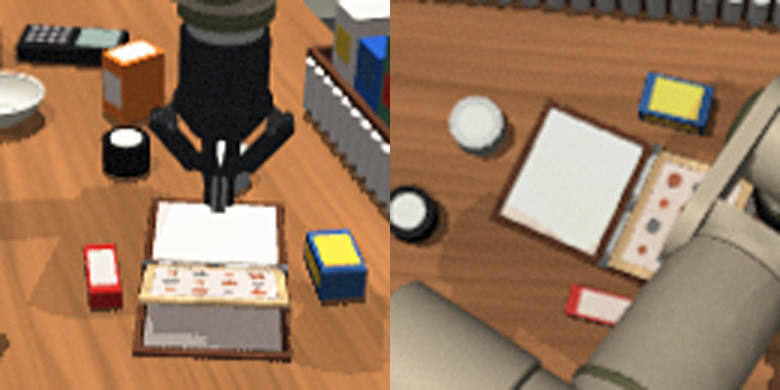

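The tin at (87,122) in the right pane stands on the bare counter, clear of the board and of the black can. Next I'll lower the shut fingers on the −y side of the leaf.

```bash
python3 -m creep '{"offset":[[0,0,0.02],[0,0,0.05],[0,0,0.08],[0,0,0.11],[0,0,0.14],[0.002,0,0.16],[0.004,0,0.17],[0.004,0,0.17]],"turn":[0,0,0,0,0,0,0,0]}'; python3 -m creep '{"offset":[[0.004,0,0],[0.008,0,0],[0.012,0,0],[0.016,0,0],[0.02,0,0],[0.023,0,0],[0.026,0,0],[0.026,0,0]],"turn":[0,0,0,0,0,0,0,0]}';python3 g.py 0 -.12 .057
python3 - <<'E'
from h import *
b=np.load("b.npy")[:3]
g=lambda p:(proj("top",B2W([[p[0],p[1],.042]],b))-[175+29,110+40.7]).ravel(); print("tin board",least_squares(g,[0,.19]).x)
E
```

```text
time_s: 9.73
eef_pos: [0.5306, -0.1392, 0.0232]
tcp_rot: [-179.8, -0.0, 71.4]
wrist_force: [0.3, 0.4, 0.6]
width: -0.002
grip_force: 0.0
time_s: 10.4
eef_pos: [0.5397, -0.1155, 0.0249]
tcp_rot: [180.0, -0.0, 71.4]
wrist_force: [0.1, -0.3, 0.2]
width: 0.002
grip_force: 0.0
t 10.4 board xyz mm [   0.6 -135.3   24.9] rot [180.    -0.    71.38] F [ 0.1 -0.3  0.2]
offset [ 0.0153 -0.0005 -0.0321] turn 0.35
tin board [0.00930129 0.19464027]
```

```bash
python3 -m creep '{"offset":[[0.002,0,0],[0.004,0,-0.001],[0.006,0,-0.006],[0.008,0,-0.011],[0.01,0,-0.016],[0.012,0,-0.021],[0.0145,0,-0.026],[0.017,0,-0.031]],"turn":[0,0,0,0,0,0,0,0]}'; python3 g.py 
python3 - <<'E'
from plant import snapshot
import cv2,numpy as np
a=snapshot("side")[140:240,205:325]
cv2.imwrite("pics/s4.png",cv2.resize(a,None,fx=5,fy=5,interpolation=cv2.INTER_CUBIC))
E
```

```text
time_s: 11.07
eef_pos: [0.5449, -0.1002, 0.0561]
tcp_rot: [-180.0, 0.0, 71.3]
wrist_force: [0.1, -1.7, -1.9]
width: 0.001
grip_force: 0.8
t 11.07 board xyz mm [   0.5 -119.    56.1] rot [-1.800e+02  2.000e-02  7.132e+01] F [ 0.1 -1.7 -1.9]
```

View pics/s4.png

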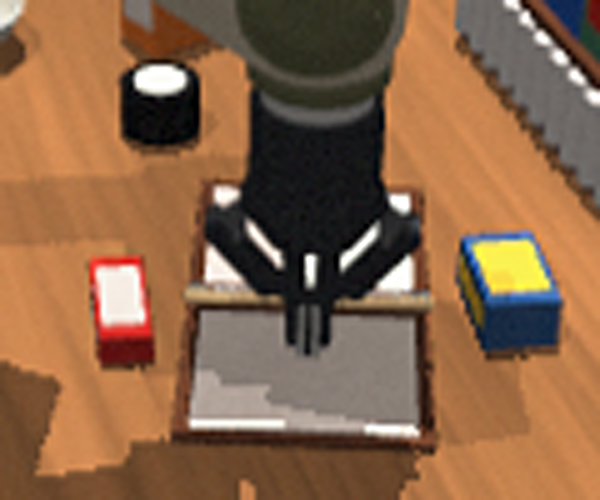

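The leaf is rising: its edge is at row 298 and the fingertip at row 352, below it, with only about 2.5 N of force. Continuing the arc.

```bash
python3 -m creep '{"offset":[[0.004,0,-0.007],[0.009,0,-0.014],[0.014,0,-0.022],[0.02,0,-0.03],[0.027,0,-0.036],[0.034,0,-0.042],[0.041,0,-0.048],[0.047,0,-0.052]],"turn":[0,0,0,0,0,0,0,0]}'; python3 g.py 0 -.014 .128
```

```text
time_s: 11.78
eef_pos: [0.5604, -0.0545, 0.1086]
tcp_rot: [180.0, -0.0, 71.4]
wrist_force: [-0.7, -1.6, -0.6]
width: 0.002
grip_force: 0.7
t 11.78 board xyz mm [  0.3 -70.8 108.6] rot [ 1.7997e+02 -1.0000e-02  7.1380e+01] F [-0.7 -1.6 -0.6]
offset [ 0.0568  0.0001 -0.0194] turn 0.35
```

```bash
python3 -m creep '{"offset":[[0.007,0,-0.004],[0.014,0,-0.007],[0.021,0,-0.01],[0.028,0,-0.013],[0.035,0,-0.015],[0.042,0,-0.016],[0.05,0,-0.018],[0.057,0,-0.018]],"turn":[0,0,0,0,0,0,0,0]}'; python3 g.py .0 .0445 .1088
```

```text
time_s: 12.45
eef_pos: [0.5785, -0.0006, 0.1262]
tcp_rot: [180.0, -0.0, 71.4]
wrist_force: [-0.9, -0.8, 1.9]
width: -0.001
grip_force: 0.7
t 12.45 board xyz mm [ -0.  -14.  126.2] rot [ 1.7998e+02 -1.0000e-02  7.1360e+01] F [-0.9 -0.8  1.9]
offset [0.0585 0.0004 0.0174] turn 0.33
```

```bash
python3 -m creep '{"offset":[[0.007,0,0],[0.014,0,0.002],[0.021,0,0.004],[0.028,0,0.006],[0.036,0,0.009],[0.044,0,0.012],[0.052,0,0.015],[0.0585,0,0.0175]],"turn":[0,0,0,0,0,0,0,0]}'; python3 g.py .0 .0718 .0879;
python3 - <<'E'
from plant import snapshot
import cv2,numpy as np
a=snapshot("side")[130:240,205:325]
cv2.imwrite("pics/s5.png",cv2.resize(a,None,fx=5,fy=5,interpolation=cv2.INTER_CUBIC))
E
```

```text
time_s: 13.12
eef_pos: [0.597, 0.0549, 0.1076]
tcp_rot: [-180.0, 0.0, 71.4]
wrist_force: [0.3, -1.0, -0.5]
width: 0.001
grip_force: 0.6
t 13.12 board xyz mm [ -0.7  44.6 107.6] rot [-1.7996e+02  1.0000e-02  7.1370e+01] F [ 0.3 -1.  -0.5]
offset [0.0272 0.0008 0.0197] turn 0.34
```

View pics/s5.png

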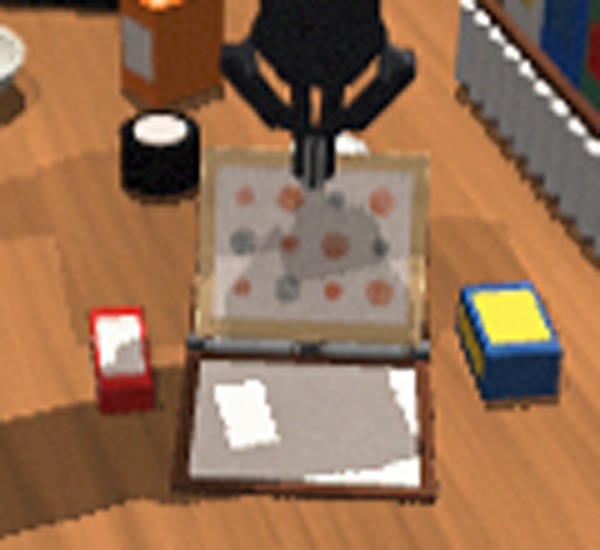

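The leaf is past upright, with its edge at row 155 and the fingertip on its face at (315,180). The tin stands behind it. Now I'll lower it along the arc.

```bash
python3 -m creep '{"offset":[[0.007,0,0.005],[0.014,0,0.01],[0.021,0,0.015],[0.027,0,0.02],[0.032,0,0.027],[0.037,0,0.034],[0.042,0,0.041],[0.047,0,0.048]],"turn":[0,0,0,0,0,0,0,0]}';  python3 -m creep '{"offset":[[0.003,0,0.006],[0.005,0,0.012],[0.007,0,0.018],[0.009,0,0.024],[0.01,0,0.029],[0.011,0,0.034],[0.011,0,0.038],[0.011,0,0.04]],"turn":[0,0,0,0,0,0,0,0]}'; python3 g.py .0 .104 .011
```

```text
time_s: 13.83
eef_pos: [0.6119, 0.0989, 0.0594]
tcp_rot: [-180.0, 0.0, 71.4]
wrist_force: [-0.1, -0.4, 1.4]
width: 0.002
grip_force: 0.4
time_s: 14.5
eef_pos: [0.6153, 0.109, 0.0197]
tcp_rot: [-180.0, 0.0, 71.4]
wrist_force: [-0.3, 0.7, 0.5]
width: -0.002
grip_force: 0.4
t 14.5 board xyz mm [ -0.9 101.6  19.7] rot [-1.7997e+02  1.0000e-02  7.1350e+01] F [-0.3  0.7  0.5]
offset [0.0024 0.0009 0.0087] turn 0.32
```

Pressing the last 8 mm gently.

```bash
python3 -m creep '{"offset":[[0,0,0.001],[0,0,0.002],[0,0,0.003],[0,0,0.004],[0,0,0.005],[0,0,0.006],[0,0,0.007],[0,0,0.007]],"turn":[0,0,0,0,0,0,0,0]}';  python3 -m creep '{"offset":[[0,0,0.0005],[0,0,0.001],[0,0,0.0013],[0,0,0.0013],[0,0,0.0013],[0,0,0.0013],[0,0,0.0013],[0,0,0.0013]],"turn":[0,0,0,0,0,0,0,0]}'
```

```text
time_s: 15.17
eef_pos: [0.6155, 0.109, 0.0132]
tcp_rot: [180.0, 0.0, 71.4]
wrist_force: [0.7, -0.4, -0.1]
width: -0.003
grip_force: 0.0
time_s: 15.83
eef_pos: [0.6154, 0.109, 0.012]
tcp_rot: [-180.0, 0.0, 71.4]
wrist_force: [-0.6, -0.8, 0.7]
width: -0.001
grip_force: 0.0
```

```bash
python3 -m creep '{"offset":[[0,0,0.0003],[0,0,0.0006],[0,0,0.0009],[0,0,0.001],[0,0,0.001],[0,0,0.001],[0,0,0.001],[0,0,0.001]],"turn":[0,0,0,0,0,0,0,0]}';  python3 -m creep '{"offset":[[0,0,0.0003],[0,0,0.0006],[0,0,0.0009],[0,0,0.001],[0,0,0.001],[0,0,0.001],[0,0,0.001],[0,0,0.001]],"turn":[0,0,0,0,0,0,0,0]}'
```

```text
time_s: 16.5
eef_pos: [0.6154, 0.109, 0.0111]
tcp_rot: [180.0, -0.0, 71.4]
wrist_force: [-0.8, -0.5, 2.0]
width: 0.001
grip_force: 1.0
time_s: 17.17
eef_pos: [0.6155, 0.109, 0.011]
tcp_rot: [180.0, -0.0, 71.4]
wrist_force: [-4.5, -0.4, 8.9]
width: -0.003
grip_force: 4.7
```

The fingertip stopped at z = 0.011 with about 9 N, so the leaf is flat. Lifting clear and checking.

```bash
python3 -m creep '{"offset":[[0,0,-0.002],[0,0,-0.006],[0,0,-0.015],[0,0,-0.03],[0,0,-0.05],[-0.02,0,-0.075],[-0.05,0,-0.1],[-0.08,0,-0.13]],"turn":[0,0,0,0,0,0,0,0]}'; python3 -m creep '{"offset":[[-0.02,0,-0.02],[-0.055,0,-0.03],[-0.09,0,-0.04],[-0.125,0,-0.04],[-0.15,0,-0.04],[-0.16,0,-0.04],[-0.16,0,-0.04],[-0.16,0,-0.04]],"turn":[0,0,0,0,0,0,0,0]}'; python3 - <<'E'
from plant import snapshot
import cv2,numpy as np
a=snapshot("side")[110:240,195:325];b=snapshot("top")[110:240,175:305]
f=lambda i:cv2.resize(i,None,fx=3,fy=3,interpolation=cv2.INTER_CUBIC)
cv2.imwrite("pics/s6.png",np.hstack([f(a),f(b)]))
E
```

```text
time_s: 17.83
eef_pos: [0.5892, 0.0333, 0.1403]
tcp_rot: [-179.9, 0.0, 71.4]
wrist_force: [0.6, 0.1, 0.6]
width: -0.0
grip_force: 0.0
time_s: 18.5
eef_pos: [0.5391, -0.1175, 0.1797]
tcp_rot: [180.0, -0.0, 71.3]
wrist_force: [-0.4, -0.4, 0.1]
width: -0.002
grip_force: 0.0
```

View pics/s6.png

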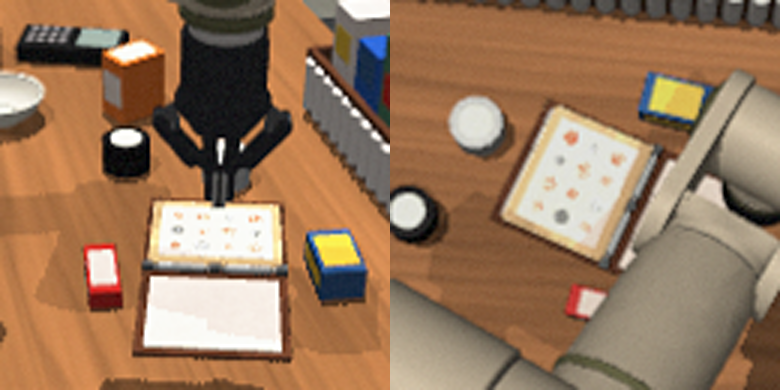

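The leaf lies flat on the +y half (left pane rows 200–270), the tin is upright at (477,122), the other goods haven't moved, and the arm is clear.

```bash
python3 -c "
from plant import ctrl
print(ctrl.close_job())"
```

```text
the job is handed in; nothing more can be done
None
```

I've handed the job in (no verdict came back): in the last pictures the tin stands upright on the bare counter, the leaf lies flat on the side where the tin stood, and the other goods in view have not moved.

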